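Put the microscope parts away by kind

ROBOT

A 6-joint arm with a two-finger parallel gripper is mounted at the origin on the work surface. World frame = base frame: x ahead of the robot, y to its left, z up, the work surface at z = 0. Lengths are in m, angles in rad, forces in N, time in s.
With the tool pointing down it reaches from about 0.375 to 0.9 m from the base axis. Payload 3.1 kg.
Tool frame: the origin (TCP) lies on the mounting face of the last link; the fingertips stand 182 mm ahead of it and the grasp point (between the pads) lies ahead of it (ctrl.hold_point_z is the z of the grasp point in the tool frame, in m); z points along the fingers, y is the line along which they close (so a half turn about z gives the same grasp; the last joint's range is limited). The gripper opens to 87 mm and grips with 3 to 60 N. Pads are 19 mm wide; open, the fingers measure 117 mm over their backs; the gripper's body (75 mm by 190 mm) begins 51 mm behind the grasp point.
Start: joints at [-1.44, 0.527, 1.433, -0, 1.181, -0.178], TCP at [0.191, -0.595, 0.405] pointing down, gripper open.
Joint ranges: [-3.08, 3.08], [-0.75, 2.2], [0.22, 2.44], [-1.43, 4.57], [0, 2.65], [-2.85, 2.85]. Speed limits (rad/s): [2.79, 2.79, 3.14, 3.14, 3.14, 3.14].

INTERFACE

Orientations are given as a 3x3 rotation matrix whose columns are the frame's x, y, z axes.
In Python, from bench import telemetry, viewer, finish_job, spotter, ctrl gives the robot as it stands. The module is installed in compiled form; this text tells all that it offers.
- The arm moves only by the tool play_rows, never from a script. Its argument "plan" is a list of rows, each an object with "jaw": the closure, from 0 (fully open) to 1 (shut); "dp": the shift along the tool's x, y, z in m, a list of three; "twist": the turn about the tool's z in rad. A call has 1 to 12 rows; each row is the pose to reach, as a shift and turn from the pose commanded when the call began, along the tool's axes at that moment; what a row does not reach only later rows make up. A row lasts 1/8 s, in which the tool goes at most 62.5 mm and 10.7 degrees, less where a joint would pass 70% of its speed; a pose out of reach is approached as far as the arm can. A call with a gripper value outside its range is refused whole. The fingers move at their own pace and stop on an object; the grip force is fixed at half the most. Time passes only in rows, so rows that repeat a pose let the fingers close. It gives the time, the measured TCP pose, the force, the opening and the grip force at its end, in the units of the state.
- telemetry.observe(): the state, without advancing time (a new reading comes with each control period).
- viewer.get_image(name): name is "scene" or "top" or "wrist"; returns a dict with "image" (480x640x3 uint8, red, green, blue), "range_z" (480x640 float32, m along the optical axis (not along the pixel's ray), 0 where there is no reading), "fx", "fy", "cx", "cy" (pixels), "dist_coeffs" ([k1, k2, p1, p2, k3] as OpenCV has them; the pictures are not rectified), "camera_from_world" (4x4, takes a point from world to camera coordinates); the wrist camera has in their place "T_tool_cam" (4x4, takes a point from camera to tool coordinates, whose origin is the TCP and whose axes are the flange's). Camera axes: x right, y up, looking along -z (the intrinsics and any distortion apply to the point x, -y, -z); pixel columns grow to the right and rows downward; lengths in m; the calibration is good to about 2 mm. A picture is of the moment at which its call begins: read the wrist's pose just before it.
- finish_job(): hands the job in; it is judged then, once.
Trained networks look in a picture, given as the dict that the camera call returned (one of the last four; its "shot" number tells which), for a name from the list of things; names that differ only in an ending like _2 or _b are one class to them, and where a whole thing is asked for, a point or a joint stands for the part that bears it (a point fixed in the world has none). Each returns a list of dicts, best first, with "conf" (0 to 1); they miss things now and then, are a little off and sometimes report something else, mostly with a low value. They report only what shows in the picture. A call takes as long as a camera call. They do not tell look-alikes from the thing itself.
- spotter.search_frame(picture, thing): "box" ([left, top, right, bottom] in pixels, round what is visible of it).
- spotter.outline_of(picture, thing): "region" (480x640 bool, what is visible of it) and "box" ([left, top, right, bottom] in pixels, round what is visible of it).
- spotter.pinpoint(picture, thing): "point" ([column, row] in pixels: a listed point, or the origin of a listed thing).
The state is a dict: "t": time; "joint_positions": joint angles; "dq": joint speeds; "joint_torque": joint torques, N m; "eef_pos": TCP position; "tcp_rot": TCP orientation; "wrist_force": force on the tool from outside, world axes, zero at the start; "ft_torque": the same for the moment, N m; "width": opening from 0.0 (shut) to 1.0 (fully open); "gripper_force": force on a finger pad.
Only numpy, scipy, OpenCV 4.12 (cv2) and the standard library are available. Lean on these libraries where they do the work, as an engineer would, in place of code of your own. Each camera call takes 0.05 s, during which the arm holds its last target. There are 200 camera calls.

TASK

Clear up after the microscopy session: put the two objective lenses in the black tray and the two filter cubes in the blue tray, one to each bay, and the closed pink-lidded dish in the small yellow tray. Set each down gently, never dropping it, so that it ends upright and flat on its tray's floor. Leave the brown oil bottle and the white jar standing where they are.

Things in the scene. Friction and masses are not known exactly. Their poses are not given: they have to be found in the camera images.
- objective_red: microscope objective lens with a red ring, loose, standing upright nose up on the bench: bare-metal round barrel 30 mm in diameter from 6 to 42 mm above its foot (narrow 25 mm foot below, tapered nose above), 52 mm tall in all, about 110 g, delicate. Origin at the centre of its underside, z up along the barrel. 
- objective_blue: microscope objective lens with a blue ring, loose, standing upright nose up on the bench: bare-metal round barrel 30 mm in diameter from 6 to 42 mm above its foot (narrow 25 mm foot below, tapered nose above), 52 mm tall in all, about 110 g, delicate. Origin at the centre of its underside, z up along the barrel. As the red-ringed one, but for the ring.
- cube_green: fluorescence filter cube, loose, standing on the bench: black box 36 x 36 mm and 44 mm tall, a round green window on its top and one on its -x side, about 90 g. Origin at the centre of its underside, x and y square to its sides, z up. Starts turned by up to 40 degrees.
- cube_orange: fluorescence filter cube, loose, standing on the bench: black box 36 x 36 mm and 44 mm tall, a round orange window on its top and one on its -x side, about 90 g. Origin at the centre of its underside, x and y square to its sides, z up. As the green one, but for the colour.
- dish: (All loose things start on bare bench at z = 0, centres at least 75 mm apart.) Closed culture dish with a pink lid, loose, lying flat, lid up: 40 mm in diameter (37 mm in its lowest 4 mm), 14 mm tall, about 30 g. Origin at the centre of its underside, z up; it is round, yaw does not matter.
- objective_tray: black tray for the objectives, fixed to the bench, 68 mm (its x) by 132 mm (its y), 12 mm high over all; floor top 4 mm above its underside, walls 4 mm thick. A 4 mm dividing wall (as high as the rim) splits it into two bays, each 60 x 60 mm inside, centred at y = +32 mm and y = -32 mm. Origin at the centre of its underside, z up. 
- cube_tray: blue tray for the filter cubes, fixed to the bench, 68 mm (its x) by 132 mm (its y), 12 mm high over all; floor top 4 mm above its underside, walls 4 mm thick. A 4 mm dividing wall (as high as the rim) splits it into two bays, each 60 x 60 mm inside, centred at y = +32 mm and y = -32 mm. Origin at the centre of its underside, z up. 
- dish_tray: small square yellow tray for the dish, fixed to the bench, 68 x 68 mm, 9 mm high over all; floor top 4 mm above its underside, walls 4 mm thick, so one bay 60 x 60 mm inside with a 5 mm high lip. Origin at the centre of its underside, z up.
- oil_bottle: brown immersion-oil bottle with a black cap, loose, 28 mm in diameter, 55 mm tall, 50 g, to be left alone. Origin at the centre of its underside, z up.
- cap_jar: small white jar with a white lid, loose, 36 mm in diameter, 36 mm tall, 60 g, to be left alone. Origin at the centre of its underside, z up.
There are look-alikes about, which are no part of the job. Leave any orange look-alike of the cube_tray alone.

How it is judged:
At the end, for the whole second after the job is handed in: One objective in each bay of the black tray, one cube in each bay of the blue (foot within 18 mm of the tray's long mid-line, 20 mm of the bay's centre along it), the dish within 13 mm of the yellow tray's centre in x and y; all upright to 0.1 rad, under 8 mm above the tray's underside, at rest (x of objective_red in the frame of objective_tray between -0.018 and 0.018 m and z of objective_red in the frame of objective_tray between 0 and 0.008 m and angle between each of objective_red, objective_blue, cube_green, cube_orange, dish's own z axis and vertical below 0.1 rad and linear speed of each of objective_red, objective_blue, cube_green, cube_orange, dish below 0.02 m/s and x of objective_blue in the frame of objective_tray between -0.018 and 0.018 m and z of objective_blue in the frame of objective_tray between 0 and 0.008 m and ((y of objective_red in the frame of objective_tray between 0.012 and 0.052 m and y of objective_blue in the frame of objective_tray between -0.052 and -0.012 m) or (y of objective_blue in the frame of objective_tray between 0.012 and 0.052 m and y of objective_red in the frame of objective_tray between -0.052 and -0.012 m)) and x of cube_green in the frame of cube_tray between -0.018 and 0.018 m and z of cube_green in the frame of cube_tray between 0 and 0.008 m and x of cube_orange in the frame of cube_tray between -0.018 and 0.018 m and z of cube_orange in the frame of cube_tray between 0 and 0.008 m and ((y of cube_green in the frame of cube_tray between 0.012 and 0.052 m and y of cube_orange in the frame of cube_tray between -0.052 and -0.012 m) or (y of cube_orange in the frame of cube_tray between 0.012 and 0.052 m and y of cube_green in the frame of cube_tray between -0.052 and -0.012 m)) and x of dish in the frame of dish_tray between -0.013 and 0.013 m and y of dish in the frame of dish_tray between -0.013 and 0.013 m and z of dish in the frame of dish_tray between 0 and 0.008 m); the robot touches nothing.
It fails at once if an objective is dropped or thrown (faster than 0.75 m/s out of the fingers, a fall of about 30 mm) ((linear speed of objective_red above 0.75 m/s and contact force between objective_red and the fingers below 0.02 N) or (linear speed of objective_blue above 0.75 m/s and contact force between objective_blue and the fingers below 0.02 N)).
It fails at once if a filter cube is dropped or thrown (faster than 0.75 m/s out of the fingers, a fall of about 30 mm) ((linear speed of cube_green above 0.75 m/s and contact force between cube_green and the fingers below 0.02 N) or (linear speed of cube_orange above 0.75 m/s and contact force between cube_orange and the fingers below 0.02 N)).
It fails at once if the dish is dropped or thrown (faster than 0.75 m/s out of the fingers, a fall of about 30 mm) ((linear speed of dish above 0.75 m/s and contact force between dish and the fingers below 0.02 N)).
It fails at once if the oil bottle is shifted by more than 25 mm or tipped by more than 0.35 rad (distance of oil_bottle from where it was at the start of the episode above 0.025 m or angle between oil_bottle's own z axis and vertical above 0.35 rad).
It fails at once if the white jar is shifted by more than 25 mm or tipped by more than 0.35 rad (distance of cap_jar from where it was at the start of the episode above 0.025 m or angle between cap_jar's own z axis and vertical above 0.35 rad).
It also fails if it takes over 109 s, if anything falls off the work surface, if the arm or the gripper's body presses on something with over 40 N, if the wrist force passes 120 N, or if a joint passes its speed limit or range.

## Working session

There is one attempt and no reset: what is moved stays moved. The work goes in short steps, Python scripts to look and compute and a tool call to move; the robot and the scene stay as the last step left them, time stands still between calls to the robot, and variables do not carry over. Pictures are saved under pics/ and viewed, at most 14 in all, crops included, and the job is handed in when it is done.

Besides the shell and the picture viewer there is one more tool, called after "Request:" as a command line: name --argument value ..., lists and objects as JSON in quotes. play_rows: Moves the arm, as the interface text tells. Its arguments: {"type":"object","properties":{"plan":{"type":"array","items":{"type":"object","properties":{"jaw":{"type":"number"},"dp":{"type":"array","items":{"type":"number"}},"twist":{"type":"number"}}}}},"required":["plan"]}

```bash
mkdir -p pics; python3 - <<'E'
from bench import telemetry, viewer, ctrl
import cv2, numpy as np
s=telemetry.observe(); print(s, ctrl.hold_point_z)
for n in ("scene","top"):
    p=viewer.get_image(n); cv2.imwrite(f"pics/{n}0.png",p["image"][:,:,::-1])
    print(n,p["fx"],p["fy"],p["cx"],p["cy"],p["dist_coeffs"],np.round(p["camera_from_world"],4).tolist(),p["shot"])
E
```

```text
{'t': 0.0, 'joint_positions': array([-1.43950178e+00,  5.28444713e-01,  1.43394134e+00, -8.09483344e-06,
        1.18137448e+00, -1.78479089e-01]), 'dq': array([-0.00087609, -0.0022397 , -0.00044957,  0.00091214, -0.00018613,
        0.00030378]), 'joint_torque': array([-1.22640788e-03, -4.40045822e+01, -1.76595390e+01,  6.31626975e-02,
        5.81901788e-02, -1.58884841e-04]), 'eef_pos': array([ 0.19051875, -0.59487714,  0.40377197]), 'tcp_rot': array([[ 9.52401714e-01,  3.04845683e-01, -2.91238520e-04],
       [ 3.04845588e-01, -9.52399366e-01,  2.14824445e-03],
       [ 3.77507664e-04, -2.13477448e-03, -9.99997650e-01]]), 'wrist_force': array([ 0.18155939, -0.1443739 ,  0.78029969]), 'ft_torque': array([ 0.00814243, -0.01552832, -0.03443425]), 'gripper_force': 0.0, 'width': 1.001965991633148} 0.1635
scene 447.70138719603835 447.70138719603835 316.8212732235186 244.91578860829355 [-0.03653921  0.          0.          0.          0.        ] [[0.7404, 0.6721, -0.0119, -0.4228], [-0.4457, 0.5042, 0.7397, 0.2063], [0.5031, -0.5423, 0.6729, -1.1752], [0.0, 0.0, 0.0, 1.0]] 1
top 603.469753451745 603.469753451745 315.3679784557974 237.32122071280088 [-0.04671326  0.          0.          0.          0.        ] [[-0.0234, -0.9997, -0.0002, 0.0425], [0.9989, -0.0234, 0.0411, -0.5426], [-0.0411, 0.0007, 0.9992, -1.3082], [0.0, 0.0, 0.0, 1.0]] 2
```

View pics/top0.png

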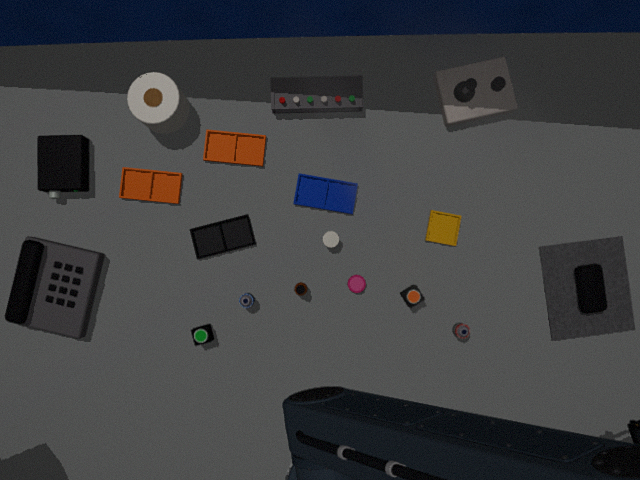

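View pics/scene0.png

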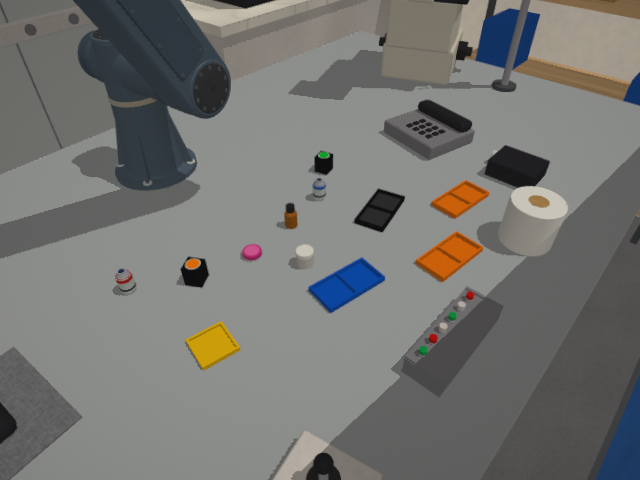

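The top view shows the blue tray at (326,194), with two orange look-alikes at (235,149) and (152,187), which I leave alone. The black tray is at (223,237) and the yellow one at (444,228). The green cube is at (202,335), the orange cube at (413,296), the blue objective at (247,300), the red objective at (461,331) and the dish at (357,284). The bottle at (301,289) and the jar at (331,240) stay put. The scene view agrees.

```bash
cat > h.py <<'E'
import numpy as np, cv2
from bench import telemetry, viewer, spotter, ctrl
F=np.diag([1,-1,-1,1.])
def cam2world(p, s=None):
    if "camera_from_world" in p: return np.linalg.inv(p["camera_from_world"])
    T=np.eye(4); T[:3,:3]=s["tcp_rot"]; T[:3,3]=s["eef_pos"]; return T@np.array(p["T_tool_cam"])
def rays(p,uv,s=None):
    K=np.array([[p["fx"],0,p["cx"]],[0,p["fy"],p["cy"]],[0,0,1]])
    n=cv2.undistortPoints(np.array(uv,float).reshape(-1,1,2),K,np.array(p["dist_coeffs"]))[:,0]
    d=np.c_[n[:,0],-n[:,1],-np.ones(len(n))]; T=cam2world(p,s)
    return T[:3,3], d@T[:3,:3].T     # scaled so that depth*d is the offset
def on_plane(p,uv,z,s=None):
    o,d=rays(p,uv,s); return o+d*((z-o[2])/d[:,2])[:,None]
def cloud(p,mask,s=None):
    v,u=np.nonzero(mask&(p["range_z"]>0)); o,d=rays(p,np.c_[u,v],s)
    return o+d*p["range_z"][v,u][:,None]
def tri(o1,d1,o2,d2):
    A=np.c_[d1,-d2]; t=np.linalg.lstsq(A,o2-o1,rcond=None)[0]
    a,b=o1+t[0]*d1,o2+t[1]*d2; return (a+b)/2,np.linalg.norm(a-b)
E
python3 - <<'E'
from h import *
np.set_printoptions(precision=4,suppress=True)
H=dict(objective_red=.052,objective_blue=.052,cube_green=.044,cube_orange=.044,dish=.014,objective_tray=.012,cube_tray=.012,dish_tray=.009,oil_bottle=.055,cap_jar=.036)
top=viewer.get_image("top"); sc=viewer.get_image("scene")
for n,h in H.items():
    a=spotter.outline_of(top,n)[:3]; b=spotter.pinpoint(top,n)[:3]; c=spotter.pinpoint(sc,n)[:3]
    print(n,"| top pts",[(np.round(x["point"]).tolist(),round(x["conf"],2)) for x in b],"| scene",[(np.round(x["point"]).tolist(),round(x["conf"],2)) for x in c])
    if b and c:
        P,e=tri(*[q[0] if q.ndim==2 else q for q in rays(top,b[0]["point"])],*[q[0] if q.ndim==2 else q for q in rays(sc,c[0]["point"])]); print("   tri",P,e)
    for x in a:
        m=x["region"]; w=cloud(top,m); zt=np.percentile(w[:,2],95); t=w[w[:,2]>zt-.006]
        r=cv2.minAreaRect((w[:,:2]*1000).astype(np.float32))
        print("   out",round(x["conf"],2),np.round(x["box"]).tolist(),"ztop",round(zt,4),"topcen",t.mean(0),"rect mm",np.round(r[0],1),np.round(r[1],1),round(r[2],1))
im=cv2.resize(top["image"][110:350,110:490],None,fx=2,fy=2,interpolation=cv2.INTER_CUBIC)
cv2.imwrite("pics/crop.png",np.clip(im[:,:,::-1]*1.6,0,255).astype(np.uint8))
p=viewer.get_image("wrist"); print(p["T_tool_cam"],p["fx"],p["dist_coeffs"])
E
```

```text
objective_red | top pts [([459.0, 327.0], 0.46)] | scene [([130.0, 290.0], 0.9)]
   tri [ 0.3391 -0.2809 -0.0013] 0.0026801851694420484
   out 0.72 [454.0, 321.0, 470.0, 337.0] ztop 0.0545 topcen [ 0.337  -0.2777  0.052 ] rect mm [ 336.7 -277.5] [27.9 29.5] 34.5
objective_blue | top pts [([247.0, 298.0], 0.53)] | scene [([318.0, 196.0], 0.77)]
   tri [0.4127 0.181  0.0025] 0.004116811769315595
   out 0.55 [239.0, 292.0, 255.0, 308.0] ztop 0.0534 topcen [0.4123 0.1808 0.0509] rect mm [412.4 179.6] [27.  27.1] 6.3
   out 0.28 [426.0, 209.0, 462.0, 244.0] ztop 0.0102 topcen [ 0.558  -0.2514  0.0072] rect mm [ 558.4 -253.5] [73.1 72.2] 78.0
cube_green | top pts [([204.0, 335.0], 0.7), ([324.0, 191.0], 0.64)] | scene [([323.0, 167.0], 0.84), ([308.0, 266.0], 0.16)]
   tri [0.3372 0.2792 0.0049] 0.0020266289571719475
   out 0.65 [191.0, 326.0, 213.0, 346.0] ztop 0.0481 topcen [0.3399 0.2786 0.045 ] rect mm [335.2 283.2] [41.3 47.2] 13.7
cube_orange | top pts [([410.0, 293.0], 0.69)] | scene [([196.0, 280.0], 0.73), ([303.0, 261.0], 0.22)]
   tri [ 0.4163 -0.1771  0.0011] 0.0016638933731727
[... 1779 characters left out ...]
 | top pts [([303.0, 290.0], 0.47)] | scene [([290.0, 226.0], 0.79)]
   tri [ 0.4309  0.0614 -0.0045] 0.006386944833767903
   out 0.7 [295.0, 283.0, 305.0, 295.0] ztop 0.0566 topcen [0.4329 0.064  0.0546] rect mm [431.6  66. ] [27.2 27.9] 89.1
cap_jar | top pts [([329.0, 240.0], 0.73)] | scene [([304.0, 264.0], 0.72)]
   tri [ 0.537  -0.0003 -0.0084] 0.001227280607608434
   out 0.58 [322.0, 229.0, 339.0, 247.0] ztop 0.0396 topcen [ 0.5378 -0.0028  0.0365] rect mm [538.1  -2.5] [32.3 34.5] 88.9
[[ 0.0003  0.9562  0.2927  0.0802]
 [ 1.     -0.0002 -0.0005  0.    ]
 [-0.0004  0.2927 -0.9562  0.0191]
 [ 0.      0.      0.      1.    ]] 340.86131122635607 [-0.0418  0.      0.      0.      0.    ]
```

View pics/crop.png

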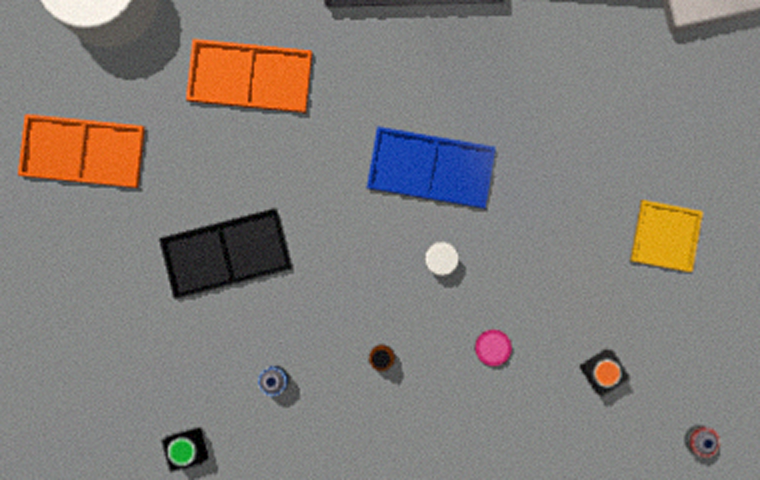

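The crop confirms the targets: the blue tray is at crop (432,168), and the orange trays at (250,76) and (82,152) are look-alikes. Next I refine centres and yaws by colour in both views.

```bash
python3 - <<'E'
from h import *
np.set_printoptions(precision=4,suppress=True)
top=viewer.get_image("top"); sc=viewer.get_image("scene")
hsv={k:cv2.cvtColor(p["image"],cv2.COLOR_RGB2HSV) for k,p in(("t",top),("s",sc))}
# name: hue range, top box, scene box, z
C=dict(green=(45,75,(185,320,220,350),(312,148,335,166),.044),orange=(3,20,(398,283,428,310),(184,256,205,274),.044),
 dish=(150,178,(345,272,370,297),(240,242,265,262),.014),
 cube_tray=(105,130,(285,165,365,222),(300,252,390,315),.012),dish_tray=(18,35,(420,203,468,253),(180,318,245,370),.009))
for n,(a,b,tb,sb,z) in C.items():
    R=[]
    for p,h,B in((top,hsv["t"],tb),(sc,hsv["s"],sb)):
        m=np.zeros((480,640),bool); m[B[1]:B[3],B[0]:B[2]]=1
        m&=(h[...,0]>=a)&(h[...,0]<=b)&(h[...,1]>120)
        v,u=np.nonzero(m); c=np.array([u.mean(),v.mean()])
        w=on_plane(p,np.c_[u,v],z)[:,:2]; r=cv2.minAreaRect((w*1000).astype(np.float32))
        o,d=rays(p,c); R.append((o,d[0])); print(n,len(u),"c@z",w.mean(0),"rect",np.round(r[0]),np.round(r[1]),round(r[2],1),"depth z",np.median(cloud(p,m)[:,2]))
    P,e=tri(*R[0],*R[1]); print("   tri",P,e)
# dark shapes: cube tops & black tray from top view
V=hsv["t"][...,2]
for n,B,zr in(("cube_green",(185,320,220,352),(.038,.052)),("cube_orange",(396,280,430,314),(.038,.052)),("obj_tray",(182,208,264,264),None),("cube_tray",(285,165,365,222),None),("dish_tray",(420,203,468,253),None)):
    m=np.zeros((480,640),bool); m[B[1]:B[3],B[0]:B[2]]=1
    if zr:
        w=cloud(top,m); w=w[(w[:,2]>zr[0])&(w[:,2]<zr[1])]
    else:
        m2=m&(V<45) if n=="obj_tray" else m&(hsv["t"][...,1]>130)
        k=cv2.morphologyEx(m2.astype(np.uint8),cv2.MORPH_OPEN,np.ones((3,3))); v,u=np.nonzero(k); w=on_plane(top,np.c_[u,v],.010)
    r=cv2.minAreaRect((w[:,:2]*1000).astype(np.float32)); q=w[:,:2]-w[:,:2].mean(0)
    ang=np.degrees(np.arctan2(*np.linalg.svd(q,full_matrices=False)[2][0][::-1]))
    print(n,len(w),"mean",w.mean(0),"rect",np.round(r[0],1),np.round(r[1],1),round(r[2],1),"long axis",round(ang,1))
E
```

```text
green 106 c@z [0.3398 0.2788] rect [341. 276.] [33. 35.] 14.3 depth z 0.04495081131281564
green 43 c@z [0.3401 0.2786] rect [340. 278.] [20. 24.] 41.1 depth z 0.04362221191981086
   tri [0.3398 0.2789 0.0438] 8.485057743483994e-05
orange 113 c@z [ 0.4117 -0.1755] rect [ 412. -175.] [23. 24.] 43.6 depth z 0.044294371214267825
orange 101 c@z [ 0.4139 -0.1756] rect [ 414. -176.] [24. 21.] 41.6 depth z 0.044950023265965644
   tri [ 0.4119 -0.1753  0.0424] 0.001100841324562655
dish 261 c@z [ 0.4408 -0.0568] rect [441. -57.] [37. 37.] 88.6 depth z 0.01399219591931522
dish 245 c@z [ 0.4481 -0.0612] rect [448. -61.] [38. 46.] 58.6 depth z 0.014194388200101826
   tri [ 0.441  -0.0568  0.0064] 0.0012842711466074233
cube_tray 1886 c@z [0.6394 0.0062] rect [639.   6.] [132.  69.] 78.9 depth z 0.004171727640751022
cube_tray 2115 c@z [ 0.6464 -0.0008] rect [646.   2.] [137.  75.] 79.0 depth z 0.0051562487448680305
   tri [0.6406 0.0061 0.0014] 0.00014162173940800044
dish_tray 987 c@z [ 0.5583 -0.2504] rect [ 558. -251.] [69. 69.] 78.1 depth z 0.004026927161939753
dish_tray 1517 c@z [ 0.5652 -0.2544] rect [ 564. -254.] [69. 74.] 77.9 depth z 0.004256307708885632
   tri [ 0.559  -0.252  -0.0001] 0.0008409760986592471
cube_green 276 mean [0.3397 0.2784 0.0442] rect [338.9 278.7] [36.3 36.2] 13.0 long axis 82.5
cube_orange 287 mean [ 0.4117 -0.1753  0.0436] rect [ 411.6 -175.5] [36.6 36.3] 30.7 long axis 58.9
obj_tray 1927 mean [0.5502 0.2333 0.01  ] rect [550.3 233.2] [ 69.8 133.6] 13.2 long axis 103.1
cube_tray 1875 mean [0.6395 0.0062 0.01  ] rect [639.7   6. ] [132.1  69.1] 78.8 long axis -101.6
dish_tray 979 mean [ 0.5582 -0.2505  0.01  ] rect [ 558.2 -250.6] [69.2 68.8] 77.9 long axis -138.3
```

```bash
cat > go.py <<'E'
import sys; from h import *
s=telemetry.observe(); R=s["tcp_rot"]; phi=np.degrees(np.arctan2(R[1,0],R[0,0]))
print("t",round(s["t"],2),"pos",np.round(s["eef_pos"],4),"phi",round(phi,1),"width",round(s["width"],3),"grip",round(s["gripper_force"],1),"F",np.round(s["wrist_force"],1))
for a in sys.argv[1:]:   # x,y,grasp z,phi
    x,y,z,f=map(float,a.split(",")); d=R.T@(np.array([x,y,z+ctrl.hold_point_z])-s["eef_pos"])
    tw=-(f-phi); tw=(tw+90)%180-90
    print(a,"dp",np.round(d,3).tolist(),"twist",round(np.radians(tw),3), "rows>=",np.ceil(abs(tw)/10.7))
E
python3 go.py .337,-.278,.165,17.8 .337,-.278,.030,17.8
```

```text
t 1.85 pos [ 0.1906 -0.5952  0.4047] phi 17.7 width 0.998 grip 0.0 F [ 0.5 -0.1 -0.4]
.337,-.278,.165,17.8 dp [0.236, -0.257, 0.076] twist -0.001 rows>= 1.0
.337,-.278,.030,17.8 dp [0.236, -0.257, 0.211] twist -0.001 rows>= 1.0
```

Request:
play_rows --plan '[{"dp": [0.02, -0.02, 0.01], "twist": 0, "jaw": 0.2}, {"dp": [0.06, -0.065, 0.02], "twist": 0, "jaw": 0.2}, {"dp": [0.1, -0.108, 0.035], "twist": 0, "jaw": 0.2}, {"dp": [0.14, -0.151, 0.05], "twist": 0, "jaw": 0.2}, {"dp": [0.18, -0.195, 0.065], "twist": 0, "jaw": 0.2}, {"dp": [0.215, -0.235, 0.072], "twist": 0, "jaw": 0.2}, {"dp": [0.236, -0.257, 0.076], "twist": 0, "jaw": 0.2}, {"dp": [0.236, -0.257, 0.076], "twist": 0, "jaw": 0.2}]'

```text
t: 2.85
eef_pos: [0.3374, -0.2765, 0.3286]
tcp_rot: [[0.951, 0.308, -0.001], [0.308, -0.951, 0.001], [-0.0, -0.002, -1.0]]
wrist_force: [-0.4, -1.0, 0.6]
width: 0.8
gripper_force: 0.0
```

```bash
python3 - <<'E'
from h import *
s=telemetry.observe(); p=viewer.get_image("wrist"); cv2.imwrite("pics/w1.png",p["image"][:,:,::-1])
for q in spotter.outline_of(p,"objective_red")[:2]:
    w=cloud(p,q["region"],s); zt=np.percentile(w[:,2],95); t=w[w[:,2]>zt-.008]
    print(q["conf"],q["box"],"top",zt,t.mean(0), "mid-range", (w.min(0)+w.max(0))/2)
E
python3 go.py .337,-.278,.030,17.8
```

```text
0.58 [310.0, 208.5, 342.1, 257.5] top 0.05368633359092665 [ 0.33864626 -0.27882786  0.05088399] mid-range [ 0.32969887 -0.27920674  0.02763737]
t 2.95 pos [ 0.3373 -0.2791  0.3291] phi 17.8 width 0.802 grip 0.0 F [ 0.1 -1.1 -0.2]
.337,-.278,.030,17.8 dp [-0.0, -0.001, 0.136] twist -0.0 rows>= 1.0
```

View pics/w1.png

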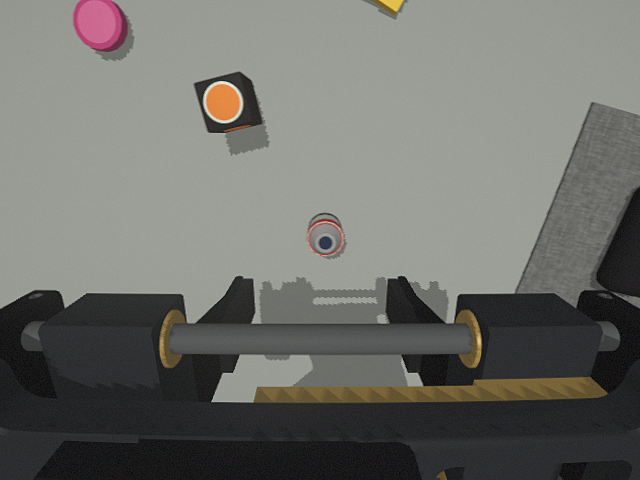

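The red objective is at (325,235), centred between the fingers, and the wrist measurement agrees with the top camera to 2 mm. Going down to grasp it.

Request:
play_rows --plan '[{"dp": [0.001, 0, 0.03], "twist": 0, "jaw": 0.2}, {"dp": [0.001, 0, 0.07], "twist": 0, "jaw": 0.2}, {"dp": [0.001, 0, 0.105], "twist": 0, "jaw": 0.2}, {"dp": [0.001, 0, 0.127], "twist": 0, "jaw": 0.2}, {"dp": [0.001, 0, 0.135], "twist": 0, "jaw": 0.2}, {"dp": [0.001, 0, 0.135], "twist": 0, "jaw": 0.2}, {"dp": [0.001, 0, 0.135], "twist": 0, "jaw": 1}, {"dp": [0.001, 0, 0.135], "twist": 0, "jaw": 1}, {"dp": [0.001, 0, 0.135], "twist": 0, "jaw": 1}, {"dp": [0.001, 0, 0.135], "twist": 0, "jaw": 1}, {"dp": [0.001, 0, 0.135], "twist": 0, "jaw": 1}, {"dp": [0.001, 0, 0.135], "twist": 0, "jaw": 1}]'

```text
t: 4.45
eef_pos: [0.338, -0.2783, 0.1939]
tcp_rot: [[0.952, 0.305, 0.0], [0.305, -0.952, -0.0], [0.0, 0.001, -1.0]]
wrist_force: [-0.7, 0.1, 3.0]
width: 0.339
gripper_force: 30.0
```

```bash
python3 go.py .5575,.2023,.165,103.2
```

```text
t 4.45 pos [ 0.338  -0.2783  0.1939] phi 17.8 width 0.339 grip 30.0 F [-0.7  0.1  3. ]
.5575,.2023,.165,103.2 dp [0.356, -0.391, -0.135] twist -1.491 rows>= 8.0
```

Request:
play_rows --plan '[{"dp": [0, 0, -0.02], "twist": 0, "jaw": 1}, {"dp": [0, 0, -0.06], "twist": 0, "jaw": 1}, {"dp": [0.01, -0.01, -0.1], "twist": -0.08, "jaw": 1}, {"dp": [0.04, -0.04, -0.13], "twist": -0.2, "jaw": 1}, {"dp": [0.075, -0.08, -0.135], "twist": -0.35, "jaw": 1}, {"dp": [0.115, -0.125, -0.135], "twist": -0.5, "jaw": 1}, {"dp": [0.155, -0.17, -0.135], "twist": -0.65, "jaw": 1}, {"dp": [0.195, -0.213, -0.135], "twist": -0.8, "jaw": 1}, {"dp": [0.235, -0.257, -0.135], "twist": -0.95, "jaw": 1}, {"dp": [0.275, -0.3, -0.135], "twist": -1.1, "jaw": 1}, {"dp": [0.315, -0.345, -0.135], "twist": -1.25, "jaw": 1}, {"dp": [0.34, -0.375, -0.135], "twist": -1.4, "jaw": 1}]'

```text
t: 5.95
eef_pos: [0.5478, 0.1853, 0.3282]
tcp_rot: [[-0.145, 0.989, -0.0], [0.989, 0.145, 0.0], [0.0, -0.0, -1.0]]
wrist_force: [-0.9, 0.0, -0.5]
width: 0.335
gripper_force: 30.0
```

```bash
python3 go.py .5575,.2023,.165,103.2 .5575,.2023,.036,103.2
```

```text
t 5.95 pos [0.5478 0.1853 0.3282] phi 98.4 width 0.335 grip 30.0 F [-0.9  0.  -0.5]
.5575,.2023,.165,103.2 dp [0.015, 0.012, -0.0] twist -0.084 rows>= 1.0
.5575,.2023,.036,103.2 dp [0.015, 0.012, 0.129] twist -0.084 rows>= 1.0
```

Request:
play_rows --plan '[{"dp": [0.015, 0.012, 0.0], "twist": -0.084, "jaw": 1}, {"dp": [0.015, 0.012, 0.03], "twist": -0.084, "jaw": 1}, {"dp": [0.015, 0.012, 0.065], "twist": -0.084, "jaw": 1}, {"dp": [0.015, 0.012, 0.095], "twist": -0.084, "jaw": 1}, {"dp": [0.015, 0.012, 0.115], "twist": -0.084, "jaw": 1}, {"dp": [0.015, 0.012, 0.123], "twist": -0.084, "jaw": 1}, {"dp": [0.015, 0.012, 0.127], "twist": -0.084, "jaw": 1}, {"dp": [0.015, 0.012, 0.129], "twist": -0.084, "jaw": 1}, {"dp": [0.015, 0.012, 0.129], "twist": -0.084, "jaw": 1}, {"dp": [0.015, 0.012, 0.129], "twist": -0.084, "jaw": 1}]'

```text
t: 7.2
eef_pos: [0.5574, 0.1992, 0.2004]
tcp_rot: [[-0.221, 0.975, 0.001], [0.975, 0.221, 0.0], [-0.0, 0.001, -1.0]]
wrist_force: [-1.0, -0.3, -1.5]
width: 0.338
gripper_force: 30.0
```

```bash
python3 go.py .5575,.2023,.0345,103.2
```

```text
t 7.2 pos [0.5574 0.1992 0.2004] phi 102.8 width 0.338 grip 30.0 F [-1.  -0.3 -1.5]
.5575,.2023,.0345,103.2 dp [0.003, 0.001, 0.002] twist -0.007 rows>= 1.0
```

Request:
play_rows --plan '[{"dp": [0.003, 0, 0.001], "twist": 0, "jaw": 1}, {"dp": [0.003, 0, 0.002], "twist": 0, "jaw": 1}, {"dp": [0.003, 0, 0.002], "twist": 0, "jaw": 1}]'

```text
t: 7.58
eef_pos: [0.5565, 0.2022, 0.198]
tcp_rot: [[-0.221, 0.975, 0.0], [0.975, 0.221, 0.0], [0.0, 0.0, -1.0]]
wrist_force: [0.2, 1.9, 2.0]
width: 0.334
gripper_force: 30.0
```

Request:
play_rows --plan '[{"dp": [0, 0, 0], "twist": 0, "jaw": 0.55}, {"dp": [0, 0, 0], "twist": 0, "jaw": 0.45}, {"dp": [0, 0, 0], "twist": 0, "jaw": 0.4}, {"dp": [0, 0, 0], "twist": 0, "jaw": 0.35}, {"dp": [0, 0, -0.02], "twist": 0, "jaw": 0.35}, {"dp": [0, 0, -0.06], "twist": 0, "jaw": 0.35}, {"dp": [0, 0, -0.1], "twist": 0, "jaw": 0.3}, {"dp": [0, 0, -0.13], "twist": 0, "jaw": 0.2}, {"dp": [0, 0, -0.13], "twist": 0, "jaw": 0.2}]'

```text
t: 8.7
eef_pos: [0.5573, 0.2022, 0.3303]
tcp_rot: [[-0.221, 0.975, 0.006], [0.975, 0.221, 0.001], [-0.0, 0.006, -1.0]]
wrist_force: [-0.4, 0.7, -0.6]
width: 0.784
gripper_force: 0.0
```

```bash
cat > look.py <<'E'
import sys; from h import *
n,c=sys.argv[1:3]; p=viewer.get_image(c)
for q in spotter.outline_of(p,n)[:2]:
    w=cloud(p,q["region"]); zt=np.percentile(w[:,2],95); t=w[w[:,2]>zt-.006]
    print(n,c,round(q["conf"],2),q["box"],"ztop",round(zt,4),"cen",np.round(t.mean(0),4))
E
python3 look.py objective_red scene;python3 go.py .4125,.1805,.165,103.2 .4125,.1805,.03,103.2
```

```text
objective_red scene 0.84 [366.0, 196.0, 378.8, 221.5] ztop 0.0567 cen [0.5582 0.1983 0.055 ]
t 8.8 pos [0.5562 0.202  0.3273] phi 102.8 width 0.793 grip 0.0 F [-0.6 -0.3  0.7]
.4125,.1805,.165,103.2 dp [0.011, -0.145, -0.001] twist -0.007 rows>= 1.0
.4125,.1805,.03,103.2 dp [0.011, -0.145, 0.134] twist -0.007 rows>= 1.0
```

Red stands in its bay (top at 0.056 m). Blue objective next.

Request:
play_rows --plan '[{"dp": [0.003, -0.03, 0], "twist": 0, "jaw": 0.2}, {"dp": [0.006, -0.08, 0], "twist": 0, "jaw": 0.2}, {"dp": [0.009, -0.125, 0], "twist": 0, "jaw": 0.2}, {"dp": [0.011, -0.145, 0], "twist": 0, "jaw": 0.2}, {"dp": [0.011, -0.145, 0.02], "twist": 0, "jaw": 0.2}, {"dp": [0.011, -0.145, 0.06], "twist": 0, "jaw": 0.2}, {"dp": [0.011, -0.145, 0.1], "twist": 0, "jaw": 0.2}, {"dp": [0.011, -0.145, 0.125], "twist": 0, "jaw": 0.2}, {"dp": [0.011, -0.145, 0.133], "twist": 0, "jaw": 0.2}, {"dp": [0.011, -0.145, 0.133], "twist": 0, "jaw": 0.2}]'

```text
t: 10.05
eef_pos: [0.4124, 0.1806, 0.194]
tcp_rot: [[-0.221, 0.975, -0.002], [0.975, 0.221, -0.0], [0.0, -0.002, -1.0]]
wrist_force: [0.4, 0.3, -0.7]
width: 0.8
gripper_force: 0.0
```

Request:
play_rows --plan '[{"dp": [0, 0, 0], "twist": 0, "jaw": 1}, {"dp": [0, 0, 0], "twist": 0, "jaw": 1}, {"dp": [0, 0, 0], "twist": 0, "jaw": 1}, {"dp": [0, 0, 0], "twist": 0, "jaw": 1}, {"dp": [0, 0, 0], "twist": 0, "jaw": 1}, {"dp": [0, 0, 0], "twist": 0, "jaw": 1}]'

```text
t: 10.8
eef_pos: [0.4128, 0.1807, 0.195]
tcp_rot: [[-0.221, 0.975, 0.001], [0.975, 0.221, 0.0], [-0.0, 0.001, -1.0]]
wrist_force: [-0.9, -0.4, 3.4]
width: 0.34
gripper_force: 30.0
```

```bash
python3 go.py .543,.2647,.165,103.2
```

```text
t 10.8 pos [0.4128 0.1807 0.195 ] phi 102.8 width 0.34 grip 30.0 F [-0.9 -0.4  3.4]
.543,.2647,.165,103.2 dp [0.053, 0.146, -0.133] twist -0.007 rows>= 1.0
```

Request:
play_rows --plan '[{"dp": [0, 0, -0.02], "twist": 0, "jaw": 1}, {"dp": [0, 0, -0.06], "twist": 0, "jaw": 1}, {"dp": [0, 0, -0.1], "twist": 0, "jaw": 1}, {"dp": [0.01, 0.02, -0.125], "twist": 0, "jaw": 1}, {"dp": [0.025, 0.06, -0.133], "twist": 0, "jaw": 1}, {"dp": [0.04, 0.105, -0.133], "twist": 0, "jaw": 1}, {"dp": [0.05, 0.135, -0.133], "twist": 0, "jaw": 1}, {"dp": [0.053, 0.146, -0.133], "twist": 0, "jaw": 1}, {"dp": [0.053, 0.146, -0.133], "twist": 0, "jaw": 1}, {"dp": [0.053, 0.146, -0.1], "twist": 0, "jaw": 1}, {"dp": [0.053, 0.146, -0.06], "twist": 0, "jaw": 1}, {"dp": [0.053, 0.146, -0.035], "twist": 0, "jaw": 1}]'

```text
t: 12.3
eef_pos: [0.5411, 0.2636, 0.2279]
tcp_rot: [[-0.221, 0.975, -0.005], [0.975, 0.221, -0.002], [-0.0, -0.005, -1.0]]
wrist_force: [0.4, -0.1, -2.2]
width: 0.335
gripper_force: 30.0
```

```bash
python3 go.py .543,.2647,.0353,103.2
```

```text
t 12.3 pos [0.5411 0.2636 0.2279] phi 102.8 width 0.335 grip 30.0 F [ 0.4 -0.1 -2.2]
.543,.2647,.0353,103.2 dp [0.001, 0.002, 0.029] twist -0.008 rows>= 1.0
```

Request:
play_rows --plan '[{"dp": [0, 0.001, 0.015], "twist": 0, "jaw": 1}, {"dp": [0, 0.001, 0.024], "twist": 0, "jaw": 1}, {"dp": [0, 0.001, 0.028], "twist": 0, "jaw": 1}, {"dp": [0, 0.001, 0.03], "twist": 0, "jaw": 1}, {"dp": [0, 0.001, 0.031], "twist": 0, "jaw": 1}, {"dp": [0, 0.001, 0.031], "twist": 0, "jaw": 1}, {"dp": [0, 0.001, 0.031], "twist": 0, "jaw": 1}]'

```text
t: 13.18
eef_pos: [0.5445, 0.2649, 0.1991]
tcp_rot: [[-0.221, 0.975, 0.001], [0.975, 0.221, 0.0], [0.0, 0.001, -1.0]]
wrist_force: [-0.4, 0.6, -1.0]
width: 0.336
gripper_force: 30.0
```

Request:
play_rows --plan '[{"dp": [0, 0, 0.001], "twist": 0, "jaw": 1}, {"dp": [0, 0, 0.001], "twist": 0, "jaw": 0.55}, {"dp": [0, 0, 0.001], "twist": 0, "jaw": 0.45}, {"dp": [0, 0, 0.001], "twist": 0, "jaw": 0.4}, {"dp": [0, 0, 0.001], "twist": 0, "jaw": 0.35}, {"dp": [0, 0, -0.02], "twist": 0, "jaw": 0.35}, {"dp": [0, 0, -0.06], "twist": 0, "jaw": 0.35}, {"dp": [0, 0, -0.1], "twist": 0, "jaw": 0.3}, {"dp": [0, 0, -0.13], "twist": 0, "jaw": 0.2}, {"dp": [0, 0, -0.13], "twist": 0, "jaw": 0.2}]'

```text
t: 14.42
eef_pos: [0.5451, 0.2652, 0.3313]
tcp_rot: [[-0.221, 0.975, 0.006], [0.975, 0.221, 0.002], [0.0, 0.006, -1.0]]
wrist_force: [0.3, -0.5, -0.0]
width: 0.78
gripper_force: 0.0
```

```bash
python3 look.py objective_blue scene; python3 go.py .3397,.2785,.165,103 .3397,.2785,.032,103
```

```text
objective_blue scene 0.7 [377.3, 183.6, 393.8, 205.8] ztop 0.0554 cen [0.5475 0.2599 0.0532]
objective_blue scene 0.52 [314.3, 148.6, 333.4, 175.0] ztop 0.0445 cen [0.3447 0.2729 0.0429]
t 14.53 pos [0.544  0.2648 0.3282] phi 102.8 width 0.796 grip 0.0 F [ 0.1 -0.4 -0.4]
.3397,.2785,.165,103 dp [0.059, -0.196, -0.0] twist -0.004 rows>= 1.0
.3397,.2785,.032,103 dp [0.059, -0.196, 0.133] twist -0.004 rows>= 1.0
```

Request:
play_rows --plan '[{"dp": [0.01, -0.03, 0], "twist": 0, "jaw": 0.2}, {"dp": [0.025, -0.08, 0], "twist": 0, "jaw": 0.2}, {"dp": [0.04, -0.13, 0], "twist": 0, "jaw": 0.2}, {"dp": [0.053, -0.175, 0], "twist": 0, "jaw": 0.2}, {"dp": [0.059, -0.196, 0], "twist": 0, "jaw": 0.2}, {"dp": [0.059, -0.196, 0.02], "twist": 0, "jaw": 0.2}, {"dp": [0.059, -0.196, 0.06], "twist": 0, "jaw": 0.2}, {"dp": [0.059, -0.196, 0.1], "twist": 0, "jaw": 0.2}, {"dp": [0.059, -0.196, 0.125], "twist": 0, "jaw": 0.2}, {"dp": [0.059, -0.196, 0.133], "twist": 0, "jaw": 0.2}, {"dp": [0.059, -0.196, 0.133], "twist": 0, "jaw": 0.2}]'

```text
t: 15.9
eef_pos: [0.3398, 0.2789, 0.195]
tcp_rot: [[-0.221, 0.975, -0.002], [0.975, 0.221, -0.001], [-0.0, -0.002, -1.0]]
wrist_force: [0.7, -0.3, -0.4]
width: 0.797
gripper_force: 0.0
```

Request:
play_rows --plan '[{"dp": [0, 0, 0], "twist": 0, "jaw": 1}, {"dp": [0, 0, 0], "twist": 0, "jaw": 1}, {"dp": [0, 0, 0], "twist": 0, "jaw": 1}, {"dp": [0, 0, 0], "twist": 0, "jaw": 1}, {"dp": [0, 0, 0], "twist": 0, "jaw": 1}, {"dp": [0, 0, 0], "twist": 0, "jaw": 1}]'

```text
t: 16.65
eef_pos: [0.3403, 0.2792, 0.1961]
tcp_rot: [[-0.221, 0.975, 0.001], [0.975, 0.221, 0.0], [0.0, 0.001, -1.0]]
wrist_force: [0.1, 0.2, 6.0]
width: 0.412
gripper_force: 29.9
```

```bash
python3 go.py .646,.0375,.165,78.8
```

```text
t 16.65 pos [0.3403 0.2792 0.1961] phi 102.8 width 0.412 grip 29.9 F [0.1 0.2 6. ]
.646,.0375,.165,78.8 dp [-0.303, 0.245, -0.132] twist 0.418 rows>= 3.0
```

Request:
play_rows --plan '[{"dp": [0, 0, -0.02], "twist": 0, "jaw": 1}, {"dp": [0, 0, -0.06], "twist": 0, "jaw": 1}, {"dp": [-0.01, 0.01, -0.1], "twist": 0, "jaw": 1}, {"dp": [-0.035, 0.03, -0.125], "twist": 0.04, "jaw": 1}, {"dp": [-0.07, 0.057, -0.132], "twist": 0.1, "jaw": 1}, {"dp": [-0.11, 0.09, -0.132], "twist": 0.17, "jaw": 1}, {"dp": [-0.15, 0.121, -0.132], "twist": 0.24, "jaw": 1}, {"dp": [-0.19, 0.153, -0.132], "twist": 0.31, "jaw": 1}, {"dp": [-0.23, 0.186, -0.132], "twist": 0.37, "jaw": 1}, {"dp": [-0.265, 0.215, -0.132], "twist": 0.4, "jaw": 1}, {"dp": [-0.29, 0.235, -0.132], "twist": 0.418, "jaw": 1}, {"dp": [-0.303, 0.245, -0.132], "twist": 0.418, "jaw": 1}]'

```text
t: 18.15
eef_pos: [0.6469, 0.0365, 0.3268]
tcp_rot: [[0.195, 0.981, -0.001], [0.981, -0.195, 0.0], [-0.0, -0.001, -1.0]]
wrist_force: [-1.2, 1.1, -1.0]
width: 0.412
gripper_force: 29.9
```

```bash
python3 go.py .646,.0375,.0365,78.8
```

```text
t 18.15 pos [0.6469 0.0365 0.3268] phi 78.8 width 0.412 grip 29.9 F [-1.2  1.1 -1. ]
.646,.0375,.0365,78.8 dp [0.001, -0.001, 0.127] twist -0.001 rows>= 1.0
```

Request:
play_rows --plan '[{"dp": [0.001, -0.001, 0.02], "twist": 0, "jaw": 1}, {"dp": [0.001, -0.001, 0.06], "twist": 0, "jaw": 1}, {"dp": [0.001, -0.001, 0.095], "twist": 0, "jaw": 1}, {"dp": [0.001, -0.001, 0.113], "twist": 0, "jaw": 1}, {"dp": [0.001, -0.001, 0.121], "twist": 0, "jaw": 1}, {"dp": [0.001, -0.001, 0.125], "twist": 0, "jaw": 1}, {"dp": [0.001, -0.001, 0.127], "twist": 0, "jaw": 1}, {"dp": [0.001, -0.001, 0.128], "twist": 0, "jaw": 1}, {"dp": [0.001, -0.001, 0.128], "twist": 0, "jaw": 1}, {"dp": [0.001, -0.001, 0.128], "twist": 0, "jaw": 1}]'

```text
t: 19.4
eef_pos: [0.6455, 0.0389, 0.2002]
tcp_rot: [[0.194, 0.981, 0.001], [0.981, -0.194, -0.0], [0.0, 0.001, -1.0]]
wrist_force: [-1.0, -0.7, 0.5]
width: 0.409
gripper_force: 29.9
```

Request:
play_rows --plan '[{"dp": [0, 0, 0.001], "twist": 0, "jaw": 1}, {"dp": [0, 0, 0.001], "twist": 0, "jaw": 0.48}, {"dp": [0, 0, 0.001], "twist": 0, "jaw": 0.4}, {"dp": [0, 0, 0.001], "twist": 0, "jaw": 0.35}, {"dp": [0, 0, 0.001], "twist": 0, "jaw": 0.3}, {"dp": [0, 0, -0.02], "twist": 0, "jaw": 0.3}, {"dp": [0, 0, -0.06], "twist": 0, "jaw": 0.3}, {"dp": [0, 0, -0.1], "twist": 0, "jaw": 0.25}, {"dp": [0, 0, -0.13], "twist": 0, "jaw": 0.2}, {"dp": [0, 0, -0.13], "twist": 0, "jaw": 0.2}]'

```text
t: 20.65
eef_pos: [0.6463, 0.039, 0.3342]
tcp_rot: [[0.194, 0.981, 0.008], [0.981, -0.194, -0.001], [0.001, 0.008, -1.0]]
wrist_force: [0.3, 0.4, 0.3]
width: 0.793
gripper_force: 0.0
```

```bash
python3 look.py cube_green scene; python3 go.py .4117,-.1754,.165,120.7 .4117,-.1754,.165,30.7 .4117,-.1754,.032,120.7
```

```text
cube_green scene 0.74 [346.9, 249.9, 373.6, 283.8] ztop 0.0502 cen [0.647  0.0353 0.0485]
cube_green scene 0.47 [308.8, 266.2, 384.2, 311.8] ztop 0.0132 cen [ 0.6467 -0.006   0.0112]
t 20.75 pos [0.645  0.039  0.3303] phi 78.8 width 0.795 grip 0.0 F [-0.  -0.3 -1. ]
.4117,-.1754,.165,120.7 dp [-0.256, -0.187, 0.002] twist -0.731 rows>= 4.0
.4117,-.1754,.165,30.7 dp [-0.256, -0.187, 0.002] twist 0.84 rows>= 5.0
.4117,-.1754,.032,120.7 dp [-0.256, -0.187, 0.135] twist -0.731 rows>= 4.0
```

Request:
play_rows --plan '[{"dp": [-0.025, -0.018, 0], "twist": -0.08, "jaw": 0.2}, {"dp": [-0.07, -0.051, 0], "twist": -0.2, "jaw": 0.2}, {"dp": [-0.115, -0.084, 0], "twist": -0.34, "jaw": 0.2}, {"dp": [-0.16, -0.117, 0], "twist": -0.48, "jaw": 0.2}, {"dp": [-0.205, -0.15, 0], "twist": -0.62, "jaw": 0.2}, {"dp": [-0.24, -0.175, 0], "twist": -0.7, "jaw": 0.2}, {"dp": [-0.256, -0.187, 0.005], "twist": -0.731, "jaw": 0.2}, {"dp": [-0.256, -0.187, 0.03], "twist": -0.731, "jaw": 0.2}, {"dp": [-0.256, -0.187, 0.07], "twist": -0.731, "jaw": 0.2}, {"dp": [-0.256, -0.187, 0.11], "twist": -0.731, "jaw": 0.2}, {"dp": [-0.256, -0.187, 0.13], "twist": -0.731, "jaw": 0.2}, {"dp": [-0.256, -0.187, 0.134], "twist": -0.731, "jaw": 0.2}]'

```text
t: 22.25
eef_pos: [0.4114, -0.1754, 0.1938]
tcp_rot: [[-0.511, 0.86, -0.004], [0.86, 0.511, 0.003], [0.005, -0.002, -1.0]]
wrist_force: [0.3, -0.5, -0.2]
width: 0.801
gripper_force: 0.0
```

Request:
play_rows --plan '[{"dp": [0, 0, 0], "twist": 0, "jaw": 0.2}, {"dp": [0, 0, 0], "twist": 0, "jaw": 1}, {"dp": [0, 0, 0], "twist": 0, "jaw": 1}, {"dp": [0, 0, 0], "twist": 0, "jaw": 1}, {"dp": [0, 0, 0], "twist": 0, "jaw": 1}, {"dp": [0, 0, 0], "twist": 0, "jaw": 1}, {"dp": [0, 0, 0], "twist": 0, "jaw": 1}]'

```text
t: 23.12
eef_pos: [0.4124, -0.176, 0.196]
tcp_rot: [[-0.511, 0.86, 0.001], [0.86, 0.511, -0.0], [-0.001, 0.0, -1.0]]
wrist_force: [0.8, 1.0, 4.8]
width: 0.407
gripper_force: 30.0
```

```bash
python3 go.py .6335,-.0255,.165,78.8
```

```text
t 23.12 pos [ 0.4124 -0.176   0.196 ] phi 120.7 width 0.407 grip 30.0 F [0.8 1.  4.8]
.6335,-.0255,.165,78.8 dp [0.016, 0.267, -0.132] twist 0.731 rows>= 4.0
```

Request:
play_rows --plan '[{"dp": [0, 0, -0.02], "twist": 0, "jaw": 1}, {"dp": [0, 0, -0.06], "twist": 0, "jaw": 1}, {"dp": [0, 0.01, -0.1], "twist": 0.03, "jaw": 1}, {"dp": [0.002, 0.035, -0.125], "twist": 0.1, "jaw": 1}, {"dp": [0.004, 0.075, -0.132], "twist": 0.22, "jaw": 1}, {"dp": [0.007, 0.118, -0.132], "twist": 0.35, "jaw": 1}, {"dp": [0.01, 0.16, -0.132], "twist": 0.48, "jaw": 1}, {"dp": [0.012, 0.2, -0.132], "twist": 0.6, "jaw": 1}, {"dp": [0.014, 0.235, -0.132], "twist": 0.7, "jaw": 1}, {"dp": [0.016, 0.258, -0.132], "twist": 0.731, "jaw": 1}, {"dp": [0.016, 0.267, -0.132], "twist": 0.731, "jaw": 1}, {"dp": [0.016, 0.267, -0.132], "twist": 0.731, "jaw": 1}]'

```text
t: 24.62
eef_pos: [0.6334, -0.0258, 0.3271]
tcp_rot: [[0.193, 0.981, -0.002], [0.981, -0.193, -0.0], [-0.0, -0.002, -1.0]]
wrist_force: [-0.3, 0.9, -1.0]
width: 0.411
gripper_force: 30.0
```

```bash
python3 go.py .6335,-.0255,.0365,78.8
```

```text
t 24.62 pos [ 0.6334 -0.0258  0.3271] phi 78.9 width 0.411 grip 30.0 F [-0.3  0.9 -1. ]
.6335,-.0255,.0365,78.8 dp [0.0, 0.0, 0.127] twist 0.002 rows>= 1.0
```

Request:
play_rows --plan '[{"dp": [0, 0, 0.02], "twist": 0, "jaw": 1}, {"dp": [0, 0, 0.06], "twist": 0, "jaw": 1}, {"dp": [0, 0, 0.095], "twist": 0, "jaw": 1}, {"dp": [0, 0, 0.113], "twist": 0, "jaw": 1}, {"dp": [0, 0, 0.121], "twist": 0, "jaw": 1}, {"dp": [0, 0, 0.125], "twist": 0, "jaw": 1}, {"dp": [0, 0, 0.127], "twist": 0, "jaw": 1}, {"dp": [0, 0, 0.128], "twist": 0, "jaw": 1}, {"dp": [0, 0, 0.128], "twist": 0, "jaw": 1}, {"dp": [0, 0, 0.128], "twist": 0, "jaw": 1}]'

```text
t: 25.88
eef_pos: [0.6337, -0.0258, 0.2001]
tcp_rot: [[0.194, 0.981, 0.001], [0.981, -0.194, -0.0], [0.0, 0.001, -1.0]]
wrist_force: [-0.1, 1.0, 0.4]
width: 0.409
gripper_force: 30.0
```

Request:
play_rows --plan '[{"dp": [0, 0, 0.001], "twist": 0, "jaw": 1}, {"dp": [0, 0, 0.001], "twist": 0, "jaw": 0.48}, {"dp": [0, 0, 0.001], "twist": 0, "jaw": 0.4}, {"dp": [0, 0, 0.001], "twist": 0, "jaw": 0.35}, {"dp": [0, 0, 0.001], "twist": 0, "jaw": 0.3}, {"dp": [0, 0, -0.02], "twist": 0, "jaw": 0.3}, {"dp": [0, 0, -0.06], "twist": 0, "jaw": 0.3}, {"dp": [0, 0, -0.1], "twist": 0, "jaw": 0.25}, {"dp": [0, 0, -0.13], "twist": 0, "jaw": 0.2}, {"dp": [0, 0, -0.13], "twist": 0, "jaw": 0.2}]'

```text
t: 27.12
eef_pos: [0.6346, -0.0259, 0.3341]
tcp_rot: [[0.194, 0.981, 0.008], [0.981, -0.194, -0.002], [-0.0, 0.008, -1.0]]
wrist_force: [-0.5, 0.1, -0.2]
width: 0.788
gripper_force: 0.0
```

```bash
python3 look.py cube_orange scene; python3 look.py dish top; python3 go.py .441,-.0568,.12,77.9 .441,-.0568,.0255,77.9
```

```text
cube_orange scene 0.66 [319.5, 264.8, 344.8, 302.0] ztop 0.0501 cen [ 0.6353 -0.0296  0.0485]
t 27.32 pos [ 0.633  -0.0257  0.3287] phi 78.8 width 0.804 grip 0.0 F [-0.1  0.4 -0.2]
.441,-.0568,.12,77.9 dp [-0.068, -0.182, 0.046] twist 0.016 rows>= 1.0
.441,-.0568,.0255,77.9 dp [-0.068, -0.182, 0.14] twist 0.016 rows>= 1.0
```

Request:
play_rows --plan '[{"dp": [-0.015, -0.03, 0], "twist": 0.016, "jaw": 0.2}, {"dp": [-0.03, -0.08, 0], "twist": 0.016, "jaw": 0.2}, {"dp": [-0.047, -0.125, 0], "twist": 0.016, "jaw": 0.2}, {"dp": [-0.062, -0.165, 0], "twist": 0.016, "jaw": 0.2}, {"dp": [-0.068, -0.182, 0.01], "twist": 0.016, "jaw": 0.2}, {"dp": [-0.068, -0.182, 0.04], "twist": 0.016, "jaw": 0.2}, {"dp": [-0.068, -0.182, 0.08], "twist": 0.016, "jaw": 0.2}, {"dp": [-0.068, -0.182, 0.115], "twist": 0.016, "jaw": 0.2}, {"dp": [-0.068, -0.182, 0.133], "twist": 0.016, "jaw": 0.2}, {"dp": [-0.068, -0.182, 0.138], "twist": 0.016, "jaw": 0.2}, {"dp": [-0.068, -0.182, 0.139], "twist": 0.016, "jaw": 0.2}, {"dp": [-0.068, -0.182, 0.139], "twist": 0.016, "jaw": 0.2}]'

```text
t: 28.82
eef_pos: [0.4421, -0.0573, 0.1912]
tcp_rot: [[0.209, 0.978, 0.001], [0.978, -0.209, -0.0], [-0.0, 0.001, -1.0]]
wrist_force: [0.8, -0.0, -0.4]
width: 0.796
gripper_force: 0.0
```

```bash
python3 - <<'E'
from h import *
s=telemetry.observe(); p=viewer.get_image("wrist"); cv2.imwrite("pics/w2.png",p["image"][:,:,::-1])
print(spotter.outline_of(p,"dish")[:1][0]["box"] if spotter.outline_of(p,"dish") else None)
E
python3 go.py .441,-.0568,.0255,77.9
```

```text
[283.9, 257.3, 358.4, 327.6]
t 28.98 pos [ 0.4421 -0.0573  0.1914] phi 77.9 width 0.802 grip 0.0 F [0.4 0.2 1.2]
.441,-.0568,.0255,77.9 dp [0.0, -0.001, 0.002] twist 0.0 rows>= 1.0
```

View pics/w2.png

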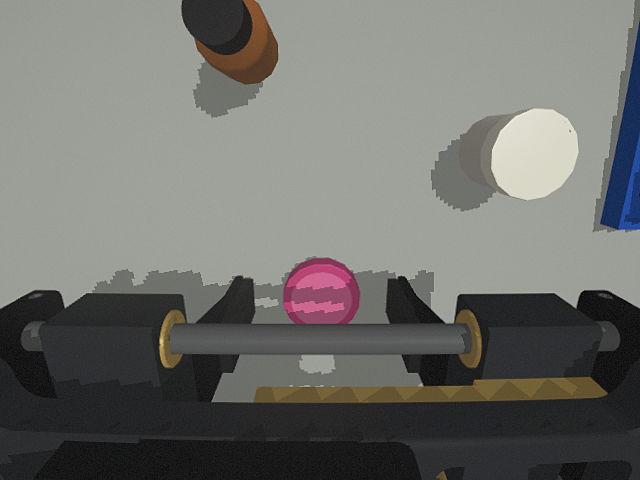

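The dish at (321,293) is centred between the fingers, and the bottle and jar are well clear. Lowering about 2.5 mm more, then closing.

Request:
play_rows --plan '[{"dp": [0, 0, 0.0025], "twist": 0, "jaw": 0.2}, {"dp": [0, 0, 0.0025], "twist": 0, "jaw": 0.2}, {"dp": [0, 0, 0.0025], "twist": 0, "jaw": 1}, {"dp": [0, 0, 0.0025], "twist": 0, "jaw": 1}, {"dp": [0, 0, 0.0025], "twist": 0, "jaw": 1}, {"dp": [0, 0, 0.0025], "twist": 0, "jaw": 1}, {"dp": [0, 0, 0.0025], "twist": 0, "jaw": 1}, {"dp": [0, 0, 0.0025], "twist": 0, "jaw": 1}]'

```text
t: 29.98
eef_pos: [0.442, -0.0573, 0.1883]
tcp_rot: [[0.209, 0.978, 0.0], [0.978, -0.209, -0.0], [-0.0, 0.0, -1.0]]
wrist_force: [0.8, 1.0, 0.0]
width: 0.447
gripper_force: 30.0
```

```bash
python3 go.py .558,-.2506,.12,77.9
```

```text
t 29.98 pos [ 0.442  -0.0573  0.1883] phi 77.9 width 0.447 grip 30.0 F [0.8 1.  0. ]
.558,-.2506,.12,77.9 dp [-0.165, 0.154, -0.095] twist 0.0 rows>= 1.0
```

Request:
play_rows --plan '[{"dp": [0, 0, -0.01], "twist": 0, "jaw": 1}, {"dp": [0, 0, -0.035], "twist": 0, "jaw": 1}, {"dp": [0, 0, -0.065], "twist": 0, "jaw": 1}, {"dp": [-0.01, 0.01, -0.085], "twist": 0, "jaw": 1}, {"dp": [-0.035, 0.032, -0.095], "twist": 0, "jaw": 1}, {"dp": [-0.065, 0.06, -0.095], "twist": 0, "jaw": 1}, {"dp": [-0.095, 0.089, -0.095], "twist": 0, "jaw": 1}, {"dp": [-0.125, 0.117, -0.095], "twist": 0, "jaw": 1}, {"dp": [-0.15, 0.14, -0.095], "twist": 0, "jaw": 1}, {"dp": [-0.165, 0.154, -0.095], "twist": 0, "jaw": 1}, {"dp": [-0.165, 0.154, -0.095], "twist": 0, "jaw": 1}, {"dp": [-0.165, 0.154, -0.095], "twist": 0, "jaw": 1}]'

```text
t: 31.48
eef_pos: [0.5571, -0.2498, 0.2832]
tcp_rot: [[0.209, 0.978, -0.002], [0.978, -0.209, 0.001], [0.001, -0.002, -1.0]]
wrist_force: [-0.2, 0.2, -0.2]
width: 0.44
gripper_force: 30.0
```

```bash
python3 go.py .558,-.2506,.0288,77.9
```

```text
t 31.48 pos [ 0.5571 -0.2498  0.2832] phi 77.9 width 0.44 grip 30.0 F [-0.2  0.2 -0.2]
.558,-.2506,.0288,77.9 dp [-0.001, 0.001, 0.091] twist 0.0 rows>= 1.0
```

Request:
play_rows --plan '[{"dp": [0, 0, 0.015], "twist": 0, "jaw": 1}, {"dp": [0, 0, 0.045], "twist": 0, "jaw": 1}, {"dp": [0, 0, 0.07], "twist": 0, "jaw": 1}, {"dp": [0, 0, 0.081], "twist": 0, "jaw": 1}, {"dp": [0, 0, 0.086], "twist": 0, "jaw": 1}, {"dp": [0, 0, 0.089], "twist": 0, "jaw": 1}, {"dp": [0, 0, 0.09], "twist": 0, "jaw": 1}, {"dp": [0, 0, 0.091], "twist": 0, "jaw": 1}, {"dp": [0, 0, 0.091], "twist": 0, "jaw": 1}, {"dp": [0, 0, 0.091], "twist": 0, "jaw": 1}]'

```text
t: 32.72
eef_pos: [0.558, -0.2509, 0.1925]
tcp_rot: [[0.209, 0.978, 0.0], [0.978, -0.209, -0.0], [-0.0, 0.0, -1.0]]
wrist_force: [0.3, -0.6, 0.1]
width: 0.445
gripper_force: 30.0
```

Request:
play_rows --plan '[{"dp": [0, 0, 0], "twist": 0, "jaw": 0.47}, {"dp": [0, 0, 0], "twist": 0, "jaw": 0.42}, {"dp": [0, 0, 0], "twist": 0, "jaw": 0.36}, {"dp": [0, 0, 0], "twist": 0, "jaw": 0.3}, {"dp": [0, 0, -0.01], "twist": 0, "jaw": 0.3}, {"dp": [0, 0, -0.04], "twist": 0, "jaw": 0.3}, {"dp": [0, 0, -0.09], "twist": 0, "jaw": 0.3}, {"dp": [-0.04, -0.02, -0.14], "twist": 0, "jaw": 0.3}, {"dp": [-0.09, -0.06, -0.19], "twist": 0, "jaw": 0.3}, {"dp": [-0.14, -0.1, -0.2], "twist": 0, "jaw": 0.3}, {"dp": [-0.18, -0.12, -0.2], "twist": 0, "jaw": 0.3}, {"dp": [-0.18, -0.12, -0.2], "twist": 0, "jaw": 0.3}]'

```text
t: 34.22
eef_pos: [0.4004, -0.4047, 0.394]
tcp_rot: [[0.215, 0.977, 0.001], [0.977, -0.215, -0.004], [-0.003, 0.002, -1.0]]
wrist_force: [0.6, 0.9, -0.4]
width: 0.704
gripper_force: 0.0
```

```bash
for n in dish objective_red objective_blue cube_green cube_orange oil_bottle cap_jar; do python3 look.py $n top|head -1; done; python3 - <<'E'
from h import *
a=viewer.get_image("top")["image"][150:350,150:530]; b=viewer.get_image("scene")["image"][140:380,160:440]
im=np.vstack([cv2.resize(a,(560,295)),cv2.resize(b,(560,300))[:300]])[:600]
cv2.imwrite("pics/end.png",np.clip(im[:,:,::-1]*1.5,0,255).astype(np.uint8))
E
python3 go.py
```

```text
dish top 0.76 [433.6, 218.5, 453.3, 237.7] ztop 0.0215 cen [ 0.5559 -0.25    0.0186]
objective_red top 0.69 [231.3, 223.4, 245.0, 240.7] ztop 0.0574 cen [0.555  0.2014 0.055 ]
objective_blue top 0.69 [196.6, 234.1, 214.3, 246.3] ztop 0.0578 cen [0.5419 0.2648 0.0556]
cube_green top 0.83 [301.6, 182.4, 319.4, 203.7] ztop 0.0518 cen [0.6427 0.0378 0.0488]
cube_orange top 0.79 [330.8, 185.9, 350.7, 205.4] ztop 0.0513 cen [ 0.6306 -0.026   0.0485]
oil_bottle top 0.21 [331.5, 185.3, 352.2, 208.1] ztop 0.0516 cen [ 0.631  -0.026   0.0486]
cap_jar top 0.58 [295.3, 281.7, 302.8, 295.8] ztop 0.0577 cen [0.433  0.0645 0.0553]
t 35.02 pos [ 0.403  -0.4017  0.3922] phi 77.9 width 0.7 grip 0.0 F [-0.5  1.1  0.3]
```

View pics/end.png

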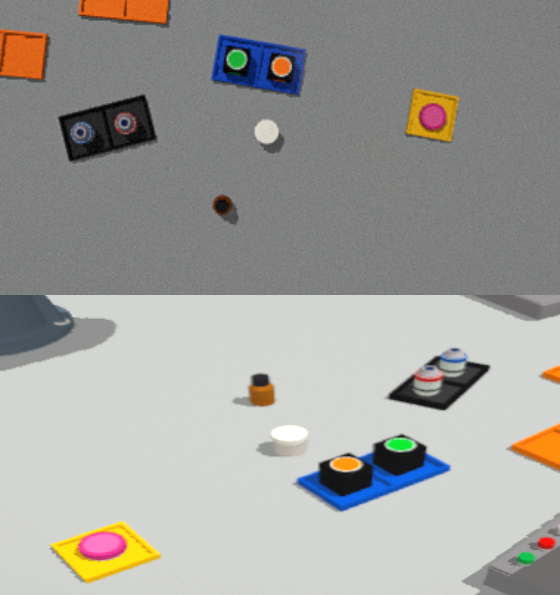

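Both views show all five items upright and centred in their bays: objectives at (81,132) and (124,123), cubes at (236,60) and (281,66), dish at (432,116). The bottle and jar have not moved, and their tops match the trays' floor heights. Handing in.

```bash
python3 -c "
from bench import finish_job; print(finish_job())"
```

```text
the job is handed in; nothing more can be done
None
```

I handed the job in at about 35 s: the final images show both objectives in the black tray, both cubes in the blue tray and the dish in the yellow tray, all upright, with the bottle and jar still standing in place; the hand-in returned no verdict.

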